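Pin a damper cylinder in its test stand and hold its rod half drawn

ROBOT

A 6-joint arm with a two-finger parallel gripper is mounted at the origin on a cart in front of the work surface, level with it; the furniture and walls round the work are solid. World frame = base frame: x ahead of the robot, y to its left, z up, the work surface at z = 0. Lengths are in mm, angles in rad, forces in N, time in s.
With the tool pointing down it reaches from about 425 to 925 mm from the base axis. Payload 12.5 kg.
Tool frame: the origin (TCP) lies midway between the tips of the shut fingers; the grasp point (between the pads) lies 19 mm behind it; z points along the fingers, y is the line along which they close (so a half turn about z gives the same grasp; the last joint's range is limited). The gripper opens to 85 mm and grips with 20 to 120 N. Pads are 22 mm wide; open, the fingers measure 114 mm over their backs; the gripper's body (76 mm by 85 mm) begins 54 mm behind the grasp point. The pads swing forward as they close: fully open they stand 13 mm farther back than shut.
Start: joints at [-1.265, 0.491, 1.559, -0, 1.092, -0.106], TCP at [250.187, -572.761, 202.427] pointing down, gripper open.
Joint ranges: [-3.1, 3.1], [-0.84, 2.19], [0.05, 2.79], [-1.13, 4.28], [0.06, 2.93], [-2.69, 2.69]. Speed limits (rad/s): [2.22, 2.22, 2.79, 3.14, 3.14, 3.14].

INTERFACE

Orientations are given as a unit quaternion [x, y, z, w].
In Python, from plant import r, vision gives the robot as it stands.
- The arm moves only by the tool play_rows, never from a script. Its argument "deltas" is a list of rows, each an object with "angular": the turn, a rotation vector about the tool's x, y, z in degrees, a list of three; "dp": the shift along the tool's x, y, z in m, a list of three; "grip": the finger opening in m, from 0 to 0.0854. In form: [{"angular": [rx, ry, rz], "dp": [tx, ty, tz], "grip": grip}, ...]. A call has 1 to 12 rows; each row is the pose to reach, as a shift and turn from the pose commanded when the call began, along the tool's axes at that moment; what a row does not reach only later rows make up. A row lasts 1/10 s, in which the tool goes at most 50 mm and 8.59 degrees, less where a joint would pass 70% of its speed; a pose out of reach is approached as far as the arm can. A call with a gripper value outside its range is refused whole. The fingers move at their own pace and stop on an object; "newtons" is the grip in N (left out, the last holds). Time passes only in rows, so rows that repeat a pose let the fingers close. It gives the time, the measured TCP pose, the force, the opening and the grip force at its end, in the units of the state.
- r.observe(): the state, without advancing time (a new reading comes with each control period).
- vision.read_camera(name): name is "scene" or "top" or "wrist"; returns a dict with "frame" (480x640x3 uint8, red, green, blue), "intrinsics" (3x3 intrinsics, pixels), "dist" ([k1, k2, p1, p2, k3] as OpenCV has them; the pictures are not rectified), "T" (4x4, takes a point from camera to world coordinates). Camera axes: x right, y down, z forward; pixel columns grow to the right and rows downward; lengths in mm; the calibration is good to about 2 mm. A picture is of the moment at which its call begins. There is no depth.
- r.hand_in(): hands the job in; it is judged then, once.
Trained networks look in a picture, given as the dict that the camera call returned (one of the last four; its "shot" number tells which), for a name from the list of things; names that differ only in an ending like _2 or _b are one class to them, and where a whole thing is asked for, a point or a joint stands for the part that bears it (a point fixed in the world has none). Each returns a list of dicts, best first, with "conf" (0 to 1); they miss things now and then, are a little off and sometimes report something else, mostly with a low value. They report only what shows in the picture. A call takes as long as a camera call.
- vision.recognise(thing, picture): "bbox" ([left, top, right, bottom] in pixels, round what is visible of it).
- vision.cut_out(thing, picture): "pixels" (480x640 bool, what is visible of it) and "bbox" ([left, top, right, bottom] in pixels, round what is visible of it).
- vision.pinpoint(thing, picture): "position" ([column, row] in pixels: a listed point, or the origin of a listed thing).
The state is a dict: "time": time; "joint_positions": joint angles; "joint_vel": joint speeds; "joint_torque": joint torques, N m; "ee_pos": TCP position; "ee_rot": TCP orientation; "force": force on the tool from outside, world axes, zero at the start; "ft_torque": the same for the moment, N m; "gripper_width": finger opening in mm; "grasp_force": force on a finger pad.
Only numpy, scipy, OpenCV 4.12 (cv2) and the standard library are available. Lean on these libraries where they do the work, as an engineer would, in place of code of your own. Each camera call takes 0.05 s, during which the arm holds its last target. There are 200 camera calls.

TASK

Set up the little damper cylinder for a drag check: take the lock pin from its wooden holder and slip it down through the stand's fork and the cylinder's rear tongue until its collar sits on the fork, and let it go. Then grip the piston rod by its round knob and draw it slowly straight out of the cylinder until about 45 mm of bare rod shows between the cylinder's front face and the knob, without lifting or cocking the cylinder in its saddles, and stay there: the program finishes while still gripping the knob and holding the rod still. Leave the other things on the bench where they are.

Things in the scene. Friction and masses are not known exactly. Their poses are not given: they have to be found in the camera images.
- stand: fixed test stand: plywood base 150 x 80 x 10 mm, two dark steel saddles, a fork at its +x end. Origin on the bench under the cylinder; x runs along the cylinder's axis from the knob end (-x) to the fork (+x), z up. The saddles (x = -60 and 0) carry the cylinder; their cheeks, 12 mm up its sides, leave 2 mm sideways play in all
- fork_hole (a point): centre of the fork's pin hole at the upper plate's top face, at stand x = 38, 60 mm above the bench (axes as the stand). Upper plate 34 x 46 mm, 8 thick; the tongue of the cylinder lies below it, then a lower block (top 38 mm above the bench). All three have vertical 12 mm holes in line within 1 mm; the way down is open to 10 mm above the bench
- cylinder: loose aluminium cylinder, square section 34 x 34 mm, 90 long, 0.24 to 0.39 kg, lying in the saddles; until pinned nothing holds it and pulling the rod drags it along. Origin on the bore axis 45 mm above the bench, x as the stand's; body from x = -75 to +15, then a 10 mm thick, 24 mm wide tongue to x = 57 with its pin hole at x = 38. When pinned it keeps up to 4 mm of play along x
- cylinder_mouth (a point): centre of the bore's mouth in the cylinder's front face, at cylinder x = -75 (axes as the cylinder: the rod comes out toward -x). Bore 16 mm wide, 76 deep
- rod: loose steel piston rod, 14 mm diameter, about 0.1 kg, with a round black knob 26 mm diameter x 26 long. Origin on its axis at the knob's inner face, 44 mm above the bench; x points into the bore: knob x = -26 to 0, rod 0 to 84. 14 to 20 mm of bare rod shows at the start. A sprung shoe in the bore gives a drag of about 2 to 6 N, more if pulled askew; the rod stays where it is left
- pin: loose steel lock pin, upright in the holder: shank 9 mm diameter, 42 long with a tapered tip, collar 20 mm diameter x 4 thick, above it a black grip 14 mm diameter from 4 to 36 mm above the origin. Origin on the axis at the collar's underside (start: 50 mm above the bench), z up
- pin_tip (a point): lower end of the pin's shank, 42 mm below the pin's origin
- holder: fixed wooden block 46 x 46 x 50 mm with a 12 mm hole, 47 deep, down its middle, in which the pin stands, collar on the block's top. Origin under its centre on the bench
- printed_vase: bystander, not to be moved: green barrel-shaped vase, 44 x 44 x 70 mm; origin under its centre
- bit_box: bystander, not to be moved: small lidded box, 54 x 58 x 25 mm; origin under its centre
- mini_chair: bystander, not to be moved: doll's-house chair, 36 x 36 x 50 mm; origin under its centre
- nozzle_tin: bystander, not to be moved: round metal tin, 43 x 43 x 21 mm; origin under its centre
- aa_cell: bystander, not to be moved: AA battery lying down, 14 x 50 x 14 mm; origin under its centre
- sanding_block: bystander, not to be moved: brick-like block, 48 x 68 x 24 mm; origin under its centre

How it is judged:
By the outcome, as a careful person would: the job done as asked, in the order asked, and still so for the second after the job is handed in, while the arm keeps its last pose, push and grip.
It also fails if it takes over 54 s, if anything falls off the work surface, if the arm or the gripper's body presses on something with over 40 N, if the wrist force passes 120 N, or if a joint passes its speed limit or range.

## Working session

There is one attempt and no reset: what is moved stays moved. The work goes in short steps, Python scripts to look and compute and a tool call to move; the robot and the scene stay as the last step left them, time stands still between calls to the robot, and variables do not carry over. Pictures are saved under pics/ and viewed, at most 10 in all, crops included, and the job is handed in when it is done.

Besides the shell and the picture viewer there is one more tool, called after "Emit:" as name(argument=value, ...), one argument or row to a line, values as JSON. play_rows: Moves the arm, as the interface text tells. Its arguments: {"type":"object","properties":{"deltas":{"type":"array"},"newtons":{"type":"number"}},"required":["deltas"]}

```bash
mkdir -p pics; ls; cat > h.py <<'E'
import numpy as np, cv2
from scipy.spatial.transform import Rotation as R
from plant import r, vision
def ray(p,c):
    q=cv2.undistortPoints(np.array([[p]],float),c["intrinsics"],np.array(c["dist"],float))[0,0]
    T=np.array(c["T"]); d=T[:3,:3]@[q[0],q[1],1.]; return T[:3,3],d/np.linalg.norm(d)
def tri(obs):
    A=np.zeros((3,3));b=np.zeros(3)
    for p,c in obs:
        o,d=ray(p,c);M=np.eye(3)-np.outer(d,d);A+=M;b+=M@o
    X=np.linalg.solve(A,b)
    return X,[round(float(np.linalg.norm((np.eye(3)-np.outer(d,d))@(X-o))),1) for o,d in [ray(p,c) for p,c in obs]]
def onz(p,c,z):
    o,d=ray(p,c);return o+d*(z-o[2])/d[2]
def proj(X,c):
    T=np.linalg.inv(np.array(c["T"]));rv=cv2.Rodrigues(T[:3,:3])[0]
    return cv2.projectPoints(np.array([X],float),rv,T[:3,3],c["intrinsics"],np.array(c["dist"],float))[0][0,0]
def save(c,n,crop=None,s=1):
    f=c["frame"][...,::-1]
    if crop: f=f[crop[1]:crop[3],crop[0]:crop[2]]
    cv2.imwrite("pics/"+n,cv2.resize(f,None,fx=s,fy=s))
E
python3 - <<'E'
from h import *
cs={n:vision.read_camera(n) for n in("scene","top")}
np.set_printoptions(precision=1,suppress=True)
for n,c in cs.items(): save(c,n+"0.png"); print(n,np.array(c["T"])[:3,3],c["intrinsics"][0][0])
for t in["fork_hole","cylinder_mouth","rod","pin","pin_tip","holder","cylinder","stand","printed_vase","bit_box","mini_chair","nozzle_tin","aa_cell","sanding_block"]:
    o=[]
    for n,c in cs.items():
        d=vision.pinpoint(t,c)
        print(t,n,[(np.round(x["position"],1).tolist(),round(x["conf"],2)) for x in d[:2]])
        if d:o.append((d[0]["position"],c))
    if len(o)==2: print("   ",*tri(o))
print(r.observe())
E
```

```text
pics
scene [-418.9 -480.5  678.8] 550.5276146673352
top [ 248.9  -25.  1230. ] 458.2310797035913
fork_hole scene [([515.6, 314.6], 0.59), ([355.2, 239.2], 0.58)]
fork_hole top [([327.6, 224.7], 0.78), ([403.7, 221.0], 0.15)]
    [ 539.  -228.9  -63.7] [176.8, 176.8]
cylinder_mouth scene [([315.1, 229.7], 0.92)]
cylinder_mouth top [([289.1, 231.7], 0.6), ([396.0, 227.4], 0.36)]
    [480.6  45.   52.9] [6.5, 6.5]
rod scene [([303.0, 228.6], 0.48)]
rod top [([281.5, 229.9], 0.52), ([201.2, 256.3], 0.47)]
    [483.7  70.8  46.5] [0.1, 0.1]
pin scene [([313.2, 229.4], 0.64), ([437.9, 265.0], 0.54)]
pin top [([402.0, 219.9], 0.58)]
    [ 395.6 -130.9  192.8] [112.9, 112.9]
pin_tip scene []
pin_tip top [([402.9, 221.9], 0.54)]
holder scene [([435.9, 284.4], 0.89)]
holder top [([397.6, 231.6], 0.63), ([200.7, 254.3], 0.19)]
    [ 480.2 -243.5   12.2] [3.4, 3.4]
cylinder scene [([338.1, 240.5], 0.92), ([301.8, 228.1], 0.45)]
cylinder top [([316.9, 226.5], 0.93)]
    [489.8 -19.4  41.3] [3.6, 3.6]
stand scene [([339.9, 256.9], 0.7)]
stand top [([319.3, 227.2], 0.58)]
    [495.8 -24.3  -3.4] [5
[... 280 characters left out ...]
n scene [([373.8, 301.5], 0.61)]
nozzle_tin top [([365.2, 264.9], 0.56)]
    [ 392.3 -150.8   -8.5] [0.5, 0.5]
aa_cell scene []
aa_cell top [([211.0, 274.4], 0.57)]
sanding_block scene [([436.5, 338.5], 0.56)]
sanding_block top [([397.7, 225.9], 0.51)]
    [ 524.7 -263.9 -157.9] [8.4, 8.4]
{'time': 1.5, 'joint_positions': array([-1.3,  0.5,  1.6,  0. ,  1.1, -0.1]), 'joint_vel': array([ 0.,  0.,  0., -0., -0.,  0.]), 'joint_torque': array([  0. , -61.8, -26.2,  -0. ,   0. ,  -0. ]), 'ee_pos': array([ 250.2, -572.8,  202.4]), 'ee_rot': array([1. , 0.2, 0. , 0. ]), 'force': array([-0.5, -0.4, -0.4]), 'ft_torque': array([ 0. ,  0.1, -0. ]), 'grasp_force': 0.0, 'gripper_width': 85.1373005466467}
```

View pics.

View pics/scene0.png

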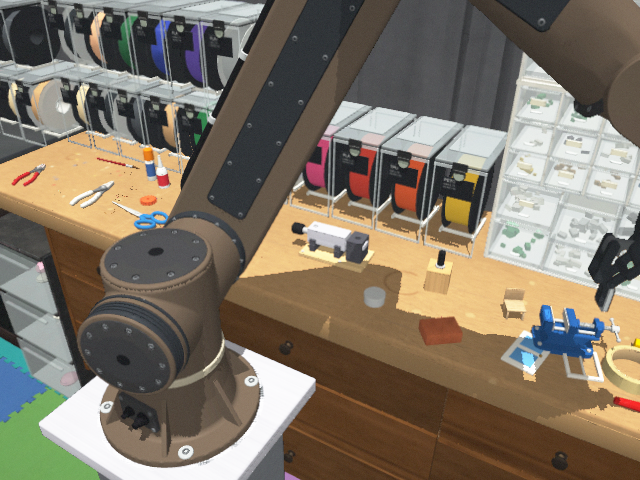

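View pics/top0.png

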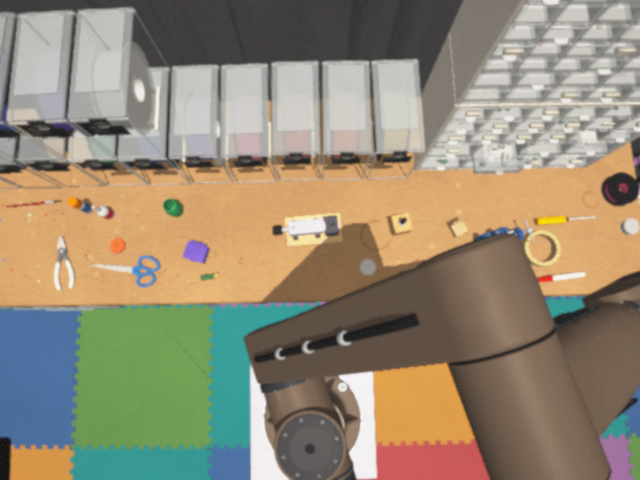

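```bash
cat >> h.py <<'E'
def down(yaw):
    c,s=np.cos(np.radians(yaw)),np.sin(np.radians(yaw)); return np.array([[c,s,0],[s,-c,0],[0,0,-1.]])
def delta(P,Rt):
    s=r.observe(); R0=R.from_quat(s["ee_rot"]).as_matrix()
    print("dp",np.round(R0.T@(np.array(P)-s["ee_pos"])/1000,4).tolist(),"ang",np.round(np.degrees(R.from_matrix(R0.T@Rt).as_rotvec()),2).tolist())
E
python3 - <<'E'
from h import *
np.set_printoptions(precision=2,suppress=True)
s=r.observe(); c=vision.read_camera("wrist")
R0=R.from_quat(s["ee_rot"]).as_matrix();T=np.array(c["T"])
print(R0);print(R0.T@(T[:3,3]-s["ee_pos"]));print(R0.T@T[:3,:3],c["intrinsics"][0][0])
delta([440,-200,260],down(90))
E
```

```text
[[ 0.92  0.4   0.  ]
 [ 0.4  -0.92 -0.  ]
 [ 0.    0.   -1.  ]]
[  73.88   -0.06 -170.78]
[[-0.   -0.96 -0.29]
 [ 1.    0.   -0.  ]
 [ 0.   -0.29  0.96]] 354.26651368008413
dp [0.3231, -0.2656, -0.0576] ang [0.0, 0.0, -66.4]
```

Emit:
play_rows(
  deltas=[
    {"angular": [0,0,-66.4],"dp": [0.323,-0.266,-0.058],"grip": 0.0854},
    {"angular": [0,0,-66.4],"dp": [0.323,-0.266,-0.058],"grip": 0.0854},
    {"angular": [0,0,-66.4],"dp": [0.323,-0.266,-0.058],"grip": 0.0854},
    {"angular": [0,0,-66.4],"dp": [0.323,-0.266,-0.058],"grip": 0.0854},
    {"angular": [0,0,-66.4],"dp": [0.323,-0.266,-0.058],"grip": 0.0854},
    {"angular": [0,0,-66.4],"dp": [0.323,-0.266,-0.058],"grip": 0.0854},
    {"angular": [0,0,-66.4],"dp": [0.323,-0.266,-0.058],"grip": 0.0854},
    {"angular": [0,0,-66.4],"dp": [0.323,-0.266,-0.058],"grip": 0.0854},
    {"angular": [0,0,-66.4],"dp": [0.323,-0.266,-0.058],"grip": 0.0854},
    {"angular": [0,0,-66.4],"dp": [0.323,-0.266,-0.058],"grip": 0.0854},
    {"angular": [0,0,-66.4],"dp": [0.323,-0.266,-0.058],"grip": 0.0854},
  ],
)

```text
time: 2.65
ee_pos: [439.8, -199.5, 260.5]
ee_rot: [0.707, 0.707, -0.0, 0.0]
force: [0.4, -0.6, -0.4]
gripper_width: 85.5
grasp_force: 0.0
```

```bash
cat >> h.py <<'E'
import pickle
def look(tag,things,n="wrist"):
    c=vision.read_camera(n); D={}
    for t in things:
        D[t]=[(np.round(x["position"],1).tolist(),round(x["conf"],2)) for x in vision.pinpoint(t,c)[:2]]; print(t,D[t])
    pickle.dump((c,D),open(tag+".pkl","wb")); save(c,tag+".png" ); return c,D
E
python3 - <<'E'
from h import *
look("pics/w1",["fork_hole","pin","pin_tip","holder","stand","cylinder_mouth","rod"])
delta([460,30,260],down(90))
E
```

```text
fork_hole [([369.5, 58.5], 0.87)]
pin [([356.8, 240.2], 0.77)]
pin_tip []
holder [([355.4, 230.2], 0.81)]
stand [([360.1, 30.9], 0.79)]
cylinder_mouth []
rod []
dp [0.2302, 0.0203, 0.0003] ang [-0.01, -0.0, -0.06]
```

Emit:
play_rows(
  deltas=[
    {"angular": [0,0,0],"dp": [0.05,0.004,0],"grip": 0.0854},
    {"angular": [0,0,0],"dp": [0.1,0.008,0],"grip": 0.0854},
    {"angular": [0,0,0],"dp": [0.14,0.01,0],"grip": 0.0854},
    {"angular": [0,0,0],"dp": [0.15,0.02,0],"grip": 0.0854},
    {"angular": [0,0,0],"dp": [0.15,0.02,0],"grip": 0.0854},
  ],
)

```text
time: 3.55
ee_pos: [460.6, -48.9, 260.5]
ee_rot: [0.706, 0.708, 0.0, 0.0]
force: [0.6, -0.1, 0.6]
gripper_width: 85.6
grasp_force: 0.0
```

```bash
python3 - <<'E'
from h import *
np.set_printoptions(precision=1,suppress=True)
c2,D2=look("pics/w2",["fork_hole","pin","holder","stand","cylinder_mouth","rod","cylinder"])
c1,D1=pickle.load(open("pics/w1.pkl","rb"))
print(r.observe()["ee_pos"])
for t in D2:
    if t in D1 and D1[t] and D2[t]: print(t,*tri([(D1[t][0][0],c1),(D2[t][0][0],c2)]))
E
```

```text
fork_hole [([337.4, 356.3], 0.68)]
pin [([336.6, 355.4], 0.54)]
holder [([333.8, 334.6], 0.87)]
stand [([338.4, 170.0], 0.65), ([343.3, 212.9], 0.31)]
cylinder_mouth [([338.2, 102.3], 0.77)]
rod [([338.7, 81.8], 0.6)]
cylinder []
[459.6 -50.5 260.4]
fork_hole [471.6 -96.4 261. ] [5.1, 5.1]
pin [ 493.6 -246.1   50.8] [0.9, 0.9]
holder [ 495.6 -247.7    2.3] [1.5, 1.5]
stand [494.8 -22.5  -0.5] [0.3, 0.3]
```

```bash
sed -i 's/save(c,tag+".png" )/save(c,tag[5:]+".png")/' h.py; python3 - <<'E'
from h import *
for n in("w1","w2"):
    c,_=pickle.load(open(f"pics/{n}.pkl","rb")); save(c,n+".png")
E
```

```text
(no output)
```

View pics/w1.png

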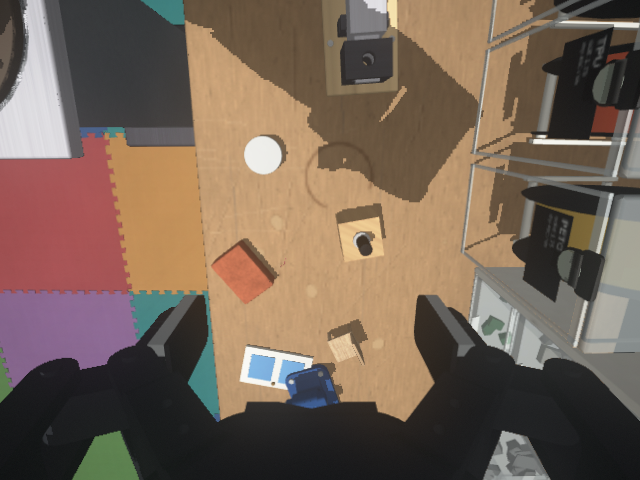

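View pics/w2.png

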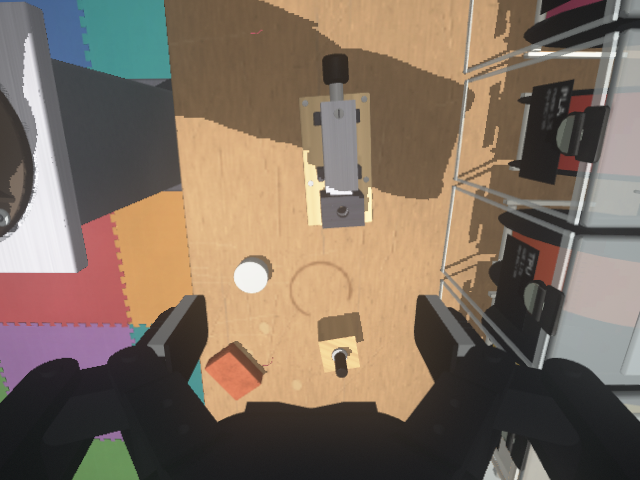

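```bash
python3 - <<'E'
from h import *
np.set_printoptions(precision=1,suppress=True)
c1,D1=pickle.load(open("pics/w1.pkl","rb"));c2,D2=pickle.load(open("pics/w2.pkl","rb"))
F=tri([((369,59),c1),((343,211),c2)]);print("fork",F, onz((369,59),c1,60),onz((343,211),c2,60))
print("pin",onz((356.8,240.2),c1,50),onz((336.6,355.4),c2,50))
print("knob",onz((335.5,68),c2,50),"rod",onz(D2["rod"][0][0],c2,44),"mouth",onz(D2["cylinder_mouth"][0][0],c2,45))
# pin by grip blob: dark pixels near
for c,b in((c1,(345,222,385,262)),(c2,(322,340,358,380))):
    g=c["frame"][b[1]:b[3],b[0]:b[2]].max(2); ys,xs=np.where(g<50)
    p=(xs.mean()+b[0],ys.mean()+b[1]); print(p,onz(p,c,70),len(xs))
delta([494,-246,130],down(90)); print(r.observe()["joint_positions"])
E
```

```text
fork (array([496.9, -60.5,  55.8]), [0.2, 0.2]) [496.5 -61.2  60. ] [496.4 -59.5  60. ]
pin [ 492.9 -246.1   50. ] [ 494.6 -246.8   50. ]
knob [486.  83.  50.] rod [489.9  71.   44. ] mouth [489.7  51.3  45. ]
(np.float64(nan), np.float64(nan)) [nan nan nan] 0
(np.float64(nan), np.float64(nan)) [nan nan nan] 0
dp [-0.1955, 0.0347, 0.1304] ang [-0.0, 0.01, -0.08]
[-0.3  0.2  1.9 -0.   1.1 -0.3]<stdin>:10: RuntimeWarning: Mean of empty slice.
  ret = ret.dtype.type(ret / rcount)
```

Emit:
play_rows(
  deltas=[
    {"angular": [0,0,0],"dp": [-0.05,0.009,0.02],"grip": 0.0854},
    {"angular": [0,0,0],"dp": [-0.1,0.018,0.04],"grip": 0.0854},
    {"angular": [0,0,0],"dp": [-0.145,0.026,0.06],"grip": 0.0854},
    {"angular": [0,0,0],"dp": [-0.185,0.034,0.08],"grip": 0.0854},
    {"angular": [0,0,0],"dp": [-0.1955,0.0345,0.1],"grip": 0.0854},
    {"angular": [0,0,0],"dp": [-0.1955,0.0345,0.11],"grip": 0.0854},
    {"angular": [0,0,0],"dp": [-0.1955,0.0345,0.11],"grip": 0.0854},
  ],
)

```text
time: 4.65
ee_pos: [493.3, -244.9, 149.1]
ee_rot: [0.708, 0.707, -0.0, -0.001]
force: [-0.0, 0.3, -0.2]
gripper_width: 85.2
grasp_force: 0.0
```

```bash
python3 - <<'E'
from h import *
np.set_printoptions(precision=1,suppress=True)
c,D=look("pics/w3",["pin","holder"])
print(r.observe()["ee_pos"],onz(D["pin"][0][0],c,50))
c1,D1=pickle.load(open("pics/w1.pkl","rb"))
print(tri([(D["pin"][0][0],c),(D1["pin"][0][0],c1)]))
for q in ([494,-246,50],[494,-246,86]):print(proj(q,c))
E
```

```text
pin [([313.7, 230.7], 0.86)]
holder [([313.4, 216.0], 0.8)]
[ 494.5 -244.5  151.5] [ 496.4 -248.5   50. ]
(array([ 496.7, -256.1,   20.7]), [0.7, 0.7])
[310.6 227.7]
[310.5 241.5]
```

View pics/w3.png

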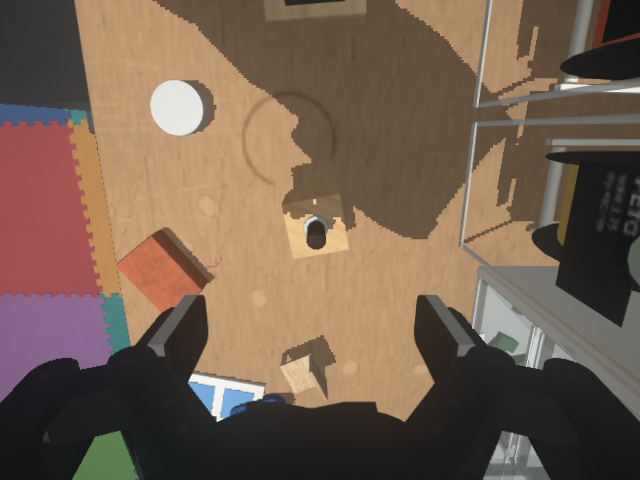

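Emit:
play_rows(
  deltas=[
    {"angular": [0,0,0],"dp": [-0.002,0.0015,0.04],"grip": 0.05},
    {"angular": [0,0,0],"dp": [-0.002,0.0015,0.07],"grip": 0.05},
    {"angular": [0,0,0],"dp": [-0.002,0.0015,0.088],"grip": 0.05},
    {"angular": [0,0,0],"dp": [-0.002,0.0015,0.0935],"grip": 0.05},
    {"angular": [0,0,0],"dp": [-0.002,0.0015,0.0935],"grip": 0.02},
    {"angular": [0,0,0],"dp": [-0.002,0.0015,0.0935],"grip": 0.008},
    {"angular": [0,0,0],"dp": [-0.002,0.0015,0.0935],"grip": 0.005},
    {"angular": [0,0,0],"dp": [-0.002,0.0015,0.0935],"grip": 0.005},
    {"angular": [0,0,0],"dp": [-0.002,0.0015,0.0935],"grip": 0.005},
    {"angular": [0,0,0],"dp": [-0.002,0.0015,0.0935],"grip": 0.005},
  ],
  newtons=40,
)

```text
time: 5.8
ee_pos: [495.9, -247.4, 57.4]
ee_rot: [0.707, 0.707, 0.0, 0.0]
force: [-1.4, 1.0, 4.0]
gripper_width: 5.3
grasp_force: 1.9
```

```bash
python3 - <<'E'
from h import *
np.set_printoptions(precision=1,suppress=True)
c,D=look("pics/w4",["pin","holder"])
s=r.observe();print(s["ee_pos"],s["gripper_width"],s["force"])
print(onz(D["pin"][0][0],c,50))
cs=vision.read_camera("scene"); f=cs["frame"][200:320,360:520]; a=cv2.resize(f,None,fx=2.5,fy=2.5)
b=cv2.resize(c["frame"],(400,300)); cv2.imwrite("pics/c4.png",np.hstack([a,b])[...,::-1])
E
```

```text
pin [([306.6, 267.5], 0.56)]
holder [([313.8, 241.9], 0.66)]
[ 495.9 -247.4   57.3] 4.701592095537393 [-1.1  0.8  6. ]
[ 494.7 -245.6   50. ]
```

View pics/c4.png

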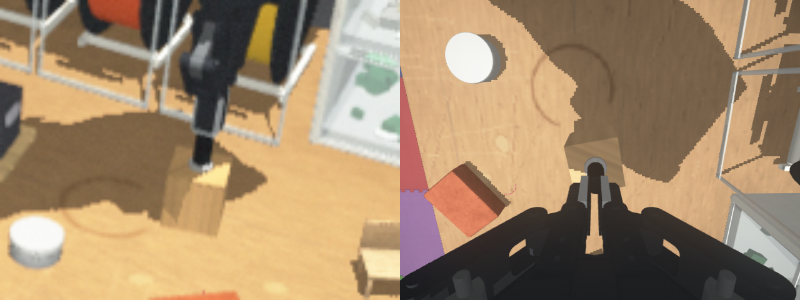

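```bash
python3 - <<'E'
from h import *
c,D=pickle.load(open("pics/w4.pkl","rb")); save(c,"c5.png",(240,200,400,320),5)
E
```

```text
(no output)
```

View pics/c5.png

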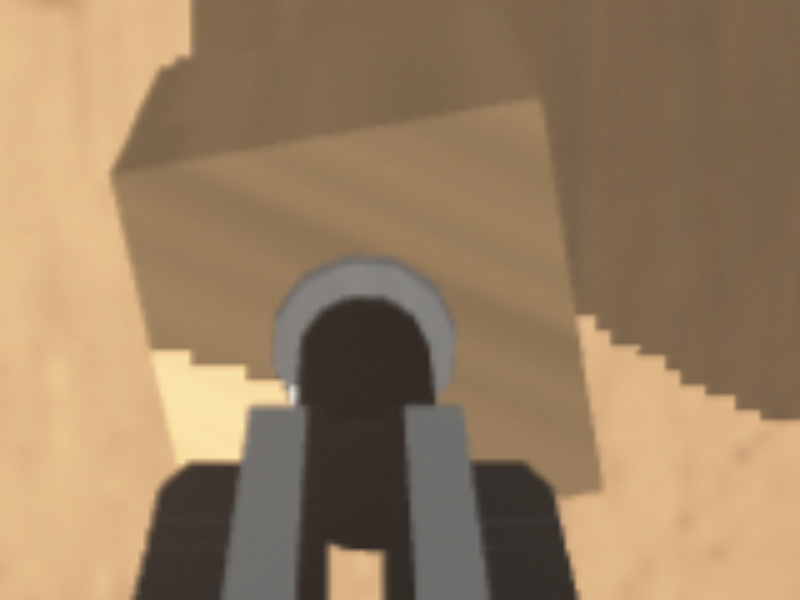

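```bash
python3 - <<'E'
from h import *
np.set_printoptions(precision=1,suppress=True)
c,D=pickle.load(open("pics/w4.pkl","rb"))
f=lambda q:(proj(q,c)-[240,200])*5
for y in(-260,-247.4,-236.4):
  for z in(57,62,76,100): print(y,z,f([496,y,z]),f([503,y,z])[0]-f([496,y,z])[0])
print("collar",onz((313,268),c,54), "grip top", onz((240+355/5,200+(548)/5),c,86))
s=r.observe();print(s["gripper_width"],s["grasp_force"],s["ee_pos"],s["force"])
E
```

```text
-260 57 [345.2 488.3] 65.7244052989941
-260 62 [345.  510.3] 67.43212989804874
-260 76 [344.4 578.2] 72.72007818015652
-260 100 [343.1 723.2] 83.99763611750217
-247.4 57 [345. 379.] 67.02819528886579
-247.4 62 [344.8 398.4] 68.8073089669308
-247.4 76 [344.1 458.9] 74.32932093109571
-247.4 100 [342.8 588.8] 86.17299312882778
-236.4 57 [344.8 279.8] 68.20052982081535
-236.4 62 [344.6 297. ] 70.04494249286978
-236.4 76 [343.9 350.4] 75.78168414363972
-236.4 100 [342.5 465.6] 88.1484657120842
collar [ 498.1 -244.2   54. ] grip top [ 497.  -251.3   86. ]
5.082695268324893 2.973000928759575 [ 495.9 -247.4   57.3] [-0.5 -0.3  5.4]
```

Emit:
play_rows(
  deltas=[
    {"angular": [0,0,0],"dp": [0,0,0],"grip": 0.0},
    {"angular": [0,0,0],"dp": [0,0,0],"grip": 0.0},
    {"angular": [0,0,0],"dp": [0,0,0],"grip": 0.0},
  ],
  newtons=40,
)

```text
time: 6.3
ee_pos: [496.6, -247.6, 57.5]
ee_rot: [0.707, 0.707, 0.0, 0.001]
force: [2.9, 1.1, 6.1]
gripper_width: 0.2
grasp_force: 3.0
```

```bash
python3 - <<'E'
from h import *
np.set_printoptions(precision=1,suppress=True)
c=vision.read_camera("wrist");s=r.observe();print(s)
pickle.dump((c,{}),open("pics/w6.pkl","wb"))
c4,_=pickle.load(open("pics/w4.pkl","rb"))
d=np.abs(c["frame"].astype(int)-c4["frame"]).max(2)>25; ys,xs=np.where(d);print(len(xs),xs.min(),xs.max(),ys.min(),ys.max())
for row in(282,290,300): print(row,c["frame"][row,285:345:2].mean(1).round().astype(int).tolist(),c4["frame"][row,285:345:2].mean(1).round().astype(int).tolist())
E
```

```text
{'time': 6.35, 'joint_positions': array([-0.6,  0.6,  1.9,  0. ,  0.7, -0.6]), 'joint_vel': array([ 0., -0.,  0.,  0., -0.,  0.]), 'joint_torque': array([ -0.8, -55.4, -14.9,  -0.3,   0.4,  -0. ]), 'ee_pos': array([ 496.6, -247.6,   57.5]), 'ee_rot': array([0.7, 0.7, 0. , 0. ]), 'force': array([ 2.8, -0.8,  6.2]), 'ft_torque': array([ 0.1, -0.4,  0. ]), 'grasp_force': 2.969051924041679, 'gripper_width': 0.39323203501548304}
14559 0 639 0 479
282 [216, 216, 216, 215, 213, 120, 111, 111, 110, 110, 111, 73, 48, 48, 47, 102, 109, 108, 108, 109, 109, 123, 124, 124, 123, 122, 123, 121, 120, 120] [216, 216, 169, 112, 111, 111, 111, 111, 74, 49, 46, 45, 45, 45, 44, 44, 47, 46, 102, 109, 109, 109, 109, 110, 123, 122, 122, 122, 120, 119]
290 [215, 214, 214, 214, 128, 106, 111, 110, 110, 111, 111, 65, 48, 49, 47, 101, 110, 109, 110, 109, 109, 114, 123, 122, 122, 123, 123, 123, 124, 124] [215, 215, 118, 111, 112, 112, 111, 111, 60, 48, 47, 47, 47, 46, 47, 46, 46, 46, 86, 110, 110, 110, 110, 110, 113, 123, 124, 124, 124, 125]
300 [54, 53, 53, 52, 74, 110, 111, 111, 109, 110, 110, 58, 46, 47, 47, 86, 109, 109, 109, 109, 109, 109, 54, 48, 48, 48, 48, 48, 48, 49] [54, 103, 112, 111, 111, 110, 111, 110, 48, 46, 46, 46, 46, 45, 46, 44, 45, 45, 47, 110, 109, 109, 110, 109, 109, 69, 47, 48, 48, 48]
```

Emit:
play_rows(
  deltas=[
    {"angular": [0,0,0],"dp": [0,0,0],"grip": 0.0854},
    {"angular": [0,0,0],"dp": [0,0,-0.005],"grip": 0.0854},
    {"angular": [0,0,0],"dp": [0,0,-0.005],"grip": 0.0854},
    {"angular": [0,0,0],"dp": [0.002,0.001,0],"grip": 0.0854},
    {"angular": [0,0,0],"dp": [0.002,0.001,0.01],"grip": 0.0854},
    {"angular": [0,0,0],"dp": [0.002,0.001,0.02],"grip": 0.0854},
    {"angular": [0,0,0],"dp": [0.002,0.001,0.02],"grip": 0.0854},
    {"angular": [0,0,0],"dp": [0.002,0.001,0.02],"grip": 0.055},
    {"angular": [0,0,0],"dp": [0.002,0.001,0.02],"grip": 0.055},
  ],
  newtons=20,
)

```text
time: 7.25
ee_pos: [496.8, -245.3, 36.9]
ee_rot: [0.707, 0.707, -0.0, 0.0]
force: [0.7, 0.5, 0.4]
gripper_width: 59.4
grasp_force: 0.0
```

```bash
python3 - <<'E'
from h import *
c=vision.read_camera("wrist");s=r.observe();print(s["gripper_width"],s["force"],s["ee_pos"],s["ee_rot"])
pickle.dump((c,{}),open("pics/w7.pkl","wb"))
save(c,"c7.png",(200,180,430,340),3.4)
E
```

```text
55.215572706927894 [0.33106343 0.09427991 0.51097142] [ 496.81465405 -245.32772243   37.06188677] [7.07149907e-01 7.07063630e-01 4.99725100e-06 1.80056846e-04]
```

View pics/c7.png

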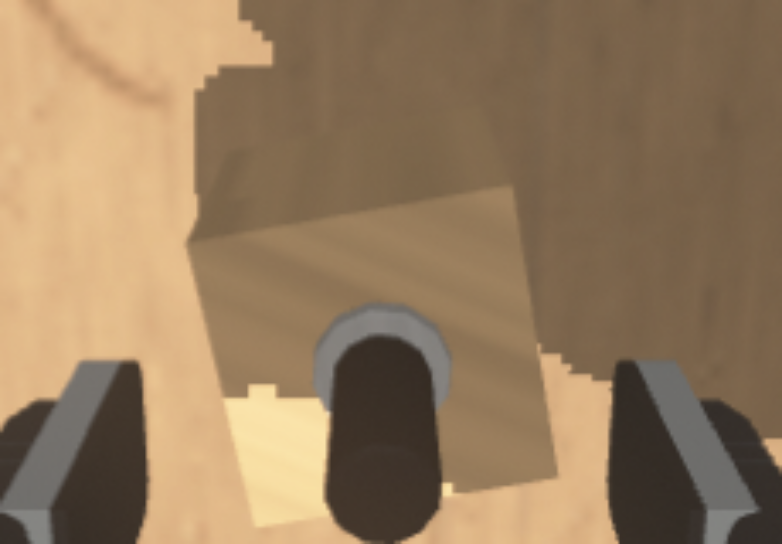

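Emit:
play_rows(
  deltas=[
    {"angular": [0,0,0],"dp": [0,0,0.006],"grip": 0.04},
    {"angular": [0,0,0],"dp": [0,0,0.006],"grip": 0.02},
    {"angular": [0,0,0],"dp": [0,0,0.006],"grip": 0.005},
    {"angular": [0,0,0],"dp": [0,0,0.006],"grip": 0.0},
    {"angular": [0,0,0],"dp": [0,0,0.006],"grip": 0.0},
    {"angular": [0,0,0],"dp": [0,0,0.006],"grip": 0.0},
  ],
  newtons=40,
)

```text
time: 7.9
ee_pos: [496.7, -245.3, 31.0]
ee_rot: [0.707, 0.707, -0.0, 0.0]
force: [0.3, -0.9, -0.3]
gripper_width: 12.4
grasp_force: 38.9
```

Emit:
play_rows(
  deltas=[
    {"angular": [0,0,0],"dp": [0,0,-0.02],"grip": 0.0},
    {"angular": [0,0,0],"dp": [0,0,-0.05],"grip": 0.0},
    {"angular": [0,0,0],"dp": [0,0,-0.08],"grip": 0.0},
    {"angular": [0,0,0],"dp": [0.02,0,-0.08],"grip": 0.0},
    {"angular": [0,0,0],"dp": [0.06,0,-0.08],"grip": 0.0},
    {"angular": [0,0,0],"dp": [0.11,0,-0.08],"grip": 0.0},
    {"angular": [0,0,0],"dp": [0.135,0,-0.08],"grip": 0.0},
    {"angular": [0,0,0],"dp": [0.135,0,-0.08],"grip": 0.0},
    {"angular": [0,0,0],"dp": [0.135,0,-0.08],"grip": 0.0},
  ],
)

```text
time: 8.8
ee_pos: [496.9, -110.0, 111.1]
ee_rot: [0.707, 0.708, 0.0, 0.0]
force: [0.1, -0.2, -0.7]
gripper_width: 12.9
grasp_force: 39.0
```

```bash
python3 - <<'E'
from h import *
np.set_printoptions(precision=1,suppress=True)
c,D=look("pics/w8",["fork_hole","pin","pin_tip","stand"])
s=r.observe();print(s["gripper_width"],s["grasp_force"],s["ee_pos"])
for x,_ in D["fork_hole"]: print(onz(x,c,60))
for x,_ in D["pin_tip"]: print(onz(x,c,s["ee_pos"][2]+19-42))
for x,_ in D["pin"]: print(onz(x,c,s["ee_pos"][2]+19))
E
```

```text
fork_hole [([311.3, 170.4], 0.79)]
pin [([311.1, 294.0], 0.83)]
pin_tip []
stand []
12.56271445450536 39.01160001754761 [ 496.7 -111.1  110.8]
[498.3 -61.1  60. ]
[ 498.1 -111.1  129.8]
```

View pics/w8.png

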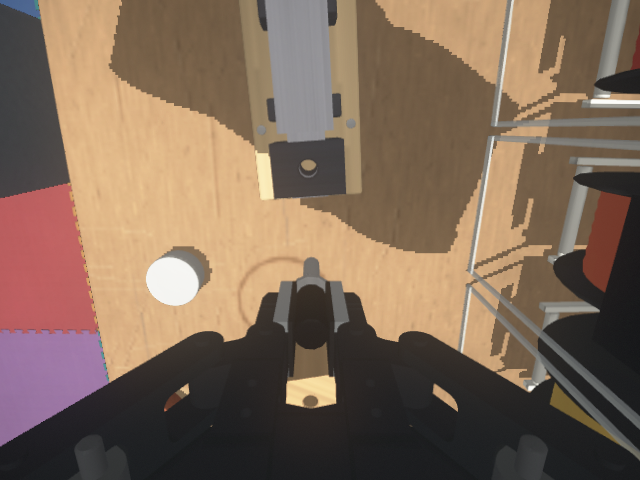

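```bash
python3 - <<'E'
from h import *
np.set_printoptions(precision=1,suppress=True)
c,D=pickle.load(open("pics/w8.pkl","rb")); g=c["frame"].mean(2).astype(int)
print(g[155:182,296:322:1])if 0 else [print(y,' '.join(f"{v:3d}" for v in g[y,294:324])) for y in range(154,184)]
print()
for y in range(252,284,2): print(y,' '.join(f"{v:3d}" for v in g[y,296:328]))
for q in ([498,-111,130],[498,-111,88],[498,-111,96],[498,-61,60],[496.5,-60.3,60],[496.5,-60.3,52]): print(q,proj(q,c))
E
```

```text
154  68  68  68  68  68  69  69  67  68  68  68  67  68  67  68  67  67  67  68  67  66  67  67  67  67  67  66  67  66  66
155  69  68  69  68  68  69  68  68  68  68  68  67  68  67  67  67  67  67  67  67  67  67  66  67  67  67  66  66  66  67
156  68  68  68  69  69  68  68  68  68  67  68  67  68  67  67  67  66  67  67  68  66  66  67  66  67  67  66  66  66  66
157  69  69  68  68  68  68  68  67  68  68  68  67  67  67  67  67  66  66  66  66  66  66  66  66  65  66  65  66  66  65
158  68  68  67  68  68  67  67  68  68  68  65  65  64  62  63  63  64  62  64  65  66  66  66  66  66  66  66  65  66  65
159  67  67  68  68  66  68  67  67  66  63  62  70  83  85  86  86  75  63  62  63  66  66  67  66  67  66  66  66  65  65
160  69  69  68  67  68  68  67  64  63  82 111 120 125 126 126 125 121 106  89  66  63  65  66  67  66  66  66  66  66  65
161  69  68  69  68  68  68  64  62  95 120 134 138 138 138 139 138 138 134 126 106  71  62  66  67  67  66  66  65  66  66
162  69  69  69  69  68  65  64  94 124 135 137 137 138 138 139 139 138 138 138 132 107  70  62  65  67  67 
[... 4218 characters left out ...]
78 177 177 155 134 111 107 107 110 113 114 113 113 113 112 110 110 109 108 107 108 109 120 130 140 145 154 166 174 175
278 169 139 120 117 110 109 111 118 128 131 132 132 134 133 133 133 133 132 130 130 128 129 131 126 115 110 110 117 139 158 169 172
280 110 107 117 120 126 130 129 128 128 128 129 131 131 131 131 131 130 129 129 127 126 127 128 130 133 131 125 113 109 111 111 131
282  78 122 129 130 127 127 127 127 126 127 129 129 131 131 132 131 130 129 128 128 127 128 128 129 131 131 131 130 127  92  58  50
[498, -111, 130] [310.9 294. ]
[498, -111, 88] [310.8 262. ]
[498, -111, 96] [310.8 267.1]
[498, -61, 60] [310.9 170.3]
[496.5, -60.3, 60] [308.5 169.1]
[496.5, -60.3, 52] [308.5 167.8]
```

Emit:
play_rows(
  deltas=[
    {"angular": [0,0,0],"dp": [0.02,-0.001,0],"grip": 0.0},
    {"angular": [0,0,0],"dp": [0.04,-0.002,0],"grip": 0.0},
    {"angular": [0,0,0],"dp": [0.0514,-0.002,0.01],"grip": 0.0},
    {"angular": [0,0,0],"dp": [0.0514,-0.002,0.02],"grip": 0.0},
    {"angular": [0,0,0],"dp": [0.0514,-0.002,0.022],"grip": 0.0},
    {"angular": [0,0,0],"dp": [0.0514,-0.002,0.022],"grip": 0.0},
    {"angular": [0,0,0],"dp": [0.0514,-0.002,0.022],"grip": 0.0},
  ],
)

```text
time: 9.75
ee_pos: [494.9, -59.5, 88.8]
ee_rot: [0.707, 0.707, -0.0, -0.0]
force: [0.3, 0.4, -0.2]
gripper_width: 12.8
grasp_force: 39.0
```

```bash
python3 - <<'E'
from h import *
np.set_printoptions(precision=1,suppress=True)
c8,_=pickle.load(open("pics/w8.pkl","rb"));print("rims",proj([498,-101,130],c8),proj([498,-108,88],c8),proj([498,-106.5,92],c8))
c=vision.read_camera("wrist");s=r.observe();print(s["ee_pos"],s["force"])
pickle.dump((c,{}),open("pics/w9.pkl","wb"));save(c,"c9.png",(240,200,380,310),5.5)
for q in ([496.2,-59.6,60],[496.2,-59.6,66],[496.2,-59.6,108]):print(q,proj(q,c), (proj(q,c)-[240,200])*5.5)
E
```

```text
rims [310.9 274.3] [310.8 257.2] [310.8 257.1]
[494.9 -59.4  88.9] [-0.5  0.7  0.1]
[496.2, -59.6, 60] [311.3 257.2] [392.3 314.6]
[496.2, -59.6, 66] [311.4 260.8] [392.4 334.2]
[496.2, -59.6, 108] [311.5 292.6] [393.2 509.2]
```

View pics/c9.png

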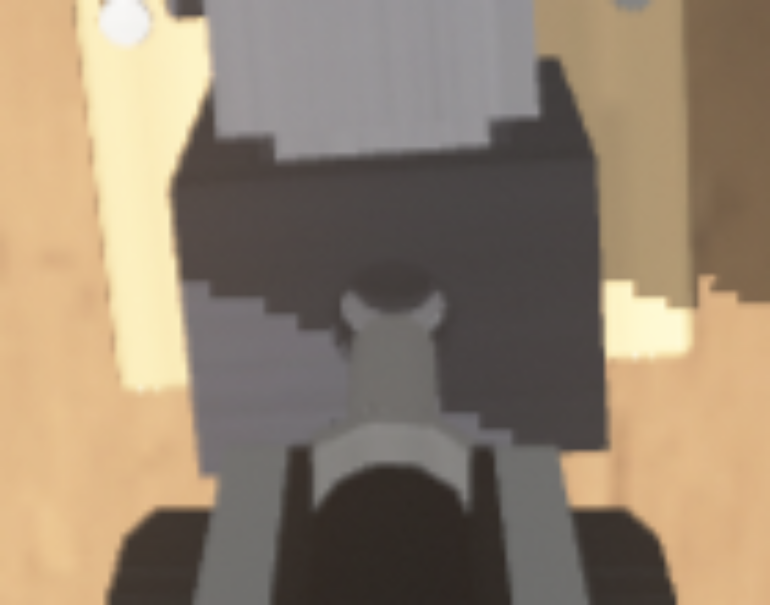

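Emit:
play_rows(
  deltas=[
    {"angular": [0,0,0],"dp": [0.0004,0,0.004],"grip": 0.0},
    {"angular": [0,0,0],"dp": [0.0004,0,0.008],"grip": 0.0},
    {"angular": [0,0,0],"dp": [0.0004,0,0.012],"grip": 0.0},
    {"angular": [0,0,0],"dp": [0.0004,0,0.016],"grip": 0.0},
    {"angular": [0,0,0],"dp": [0.0004,0,0.016],"grip": 0.0},
  ],
)

```text
time: 10.3
ee_pos: [494.5, -58.4, 72.3]
ee_rot: [0.707, 0.707, -0.0, -0.0]
force: [-0.2, -0.2, -0.7]
gripper_width: 12.5
grasp_force: 39.0
```

Emit:
play_rows(
  deltas=[
    {"angular": [0,0,0],"dp": [0,0,0.004],"grip": 0.0},
    {"angular": [0,0,0],"dp": [0,0,0.008],"grip": 0.0},
    {"angular": [0,0,0],"dp": [0,0,0.012],"grip": 0.0},
    {"angular": [0,0,0],"dp": [0,0,0.015],"grip": 0.0},
    {"angular": [0,0,0],"dp": [0,0,0.015],"grip": 0.0},
  ],
)

```text
time: 10.8
ee_pos: [494.6, -58.5, 57.4]
ee_rot: [0.707, 0.707, -0.0, -0.0]
force: [0.5, -2.3, 0.0]
gripper_width: 12.5
grasp_force: 38.9
```

Emit:
play_rows(
  deltas=[
    {"angular": [0,0,0],"dp": [-0.0004,0,0.004],"grip": 0.0},
    {"angular": [0,0,0],"dp": [-0.0004,0,0.008],"grip": 0.0},
    {"angular": [0,0,0],"dp": [-0.0004,0,0.011],"grip": 0.0},
    {"angular": [0,0,0],"dp": [-0.0004,0,0.014],"grip": 0.0},
    {"angular": [0,0,0],"dp": [-0.0004,0,0.0155],"grip": 0.0},
    {"angular": [0,0,0],"dp": [-0.0004,0,0.0155],"grip": 0.0},
  ],
)

```text
time: 11.4
ee_pos: [494.6, -58.8, 42.2]
ee_rot: [0.707, 0.707, -0.0, -0.0]
force: [0.0, -0.2, -0.5]
gripper_width: 12.2
grasp_force: 39.0
```

Nearly seated and free of load; lower until the collar touches.

Emit:
play_rows(
  deltas=[
    {"angular": [0,0,0],"dp": [0,0,0.0005],"grip": 0.0},
    {"angular": [0,0,0],"dp": [0,0,0.001],"grip": 0.0},
    {"angular": [0,0,0],"dp": [0,0,0.0015],"grip": 0.0},
    {"angular": [0,0,0],"dp": [0,0,0.0015],"grip": 0.0},
  ],
)

```text
time: 11.8
ee_pos: [494.8, -58.8, 40.9]
ee_rot: [0.707, 0.707, 0.0, 0.0]
force: [-0.1, -0.4, -0.5]
gripper_width: 12.4
grasp_force: 39.0
```

Emit:
play_rows(
  deltas=[
    {"angular": [0,0,0],"dp": [0,0,0.0006],"grip": 0.0},
    {"angular": [0,0,0],"dp": [0,0,0.0012],"grip": 0.0},
    {"angular": [0,0,0],"dp": [0,0,0.0012],"grip": 0.0},
  ],
)

```text
time: 12.1
ee_pos: [494.9, -58.9, 40.6]
ee_rot: [0.707, 0.707, 0.0, 0.0]
force: [-3.1, -0.3, 14.7]
gripper_width: 12.7
grasp_force: 40.7
```

Emit:
play_rows(
  deltas=[
    {"angular": [0,0,0],"dp": [0,0,-0.0006],"grip": 0.0},
    {"angular": [0,0,0],"dp": [0,0,-0.0006],"grip": 0.04},
    {"angular": [0,0,0],"dp": [0,0,-0.0006],"grip": 0.04},
    {"angular": [0,0,0],"dp": [0,0,-0.0006],"grip": 0.04},
    {"angular": [0,0,0],"dp": [0,0,-0.0006],"grip": 0.04},
    {"angular": [0,0,0],"dp": [0,0,-0.03],"grip": 0.04},
    {"angular": [0,0,0],"dp": [0,0,-0.07],"grip": 0.06},
    {"angular": [0,0,0],"dp": [0.02,-0.001,-0.11],"grip": 0.06},
    {"angular": [0,0,0],"dp": [0.06,-0.003,-0.12],"grip": 0.06},
    {"angular": [0,0,0],"dp": [0.09,-0.004,-0.12],"grip": 0.06},
    {"angular": [0,0,0],"dp": [0.09,-0.004,-0.12],"grip": 0.06},
    {"angular": [0,0,0],"dp": [0.09,-0.004,-0.12],"grip": 0.06},
  ],
)

```text
time: 13.3
ee_pos: [490.7, 31.5, 159.6]
ee_rot: [0.707, 0.708, -0.0, 0.0]
force: [-0.5, 0.1, -0.4]
gripper_width: 60.0
grasp_force: 0.0
```

```bash
cat > m.py <<'E'
from h import *
import sys
np.set_printoptions(precision=1,suppress=True)
c,D=look("pics/"+sys.argv[1],["rod","cylinder_mouth","fork_hole","pin","cylinder"])
s=r.observe();print(s["ee_pos"],s["force"],s["gripper_width"])
H=dict(rod=44,cylinder_mouth=45,fork_hole=60,pin=60,cylinder=45)
for t in D:
    for x,k in D[t][:1]: print(t,onz(x,c,H[t]))
m=vision.cut_out("rod",c)
if m: 
    P=m[0]["pixels"];print("rod mask",m[0]["bbox"],P.sum())
    dark=P&(c["frame"].max(2)<75); ys,xs=np.where(dark)
    print("dark",len(xs),[xs.min(),ys.min(),xs.max(),ys.max()] if len(xs) else 0)
    for y in range(int(m[0]["bbox"][1]),int(m[0]["bbox"][3])+1,5):
        q=np.where(P[y])[0]; d=np.where(dark[y])[0]
        if len(q): print(y,q.min(),q.max(),len(d),c["frame"][y,(q.min()+q.max())//2], onz(((q.min()+q.max())/2,y),c,48))
E
python3 m.py w10
```

```text
rod [([304.1, 177.5], 0.72)]
cylinder_mouth [([303.7, 196.1], 0.8)]
fork_hole [([316.1, 328.6], 0.71)]
pin [([314.7, 326.4], 0.61)]
cylinder [([313.8, 282.3], 0.65)]
[490.8  30.5 159.5] [ 0.6  0.9 -0.6] 60.13267734210861
rod [486.2  67.6  44. ]
cylinder_mouth [485.9  52.7  45. ]
fork_hole [496.4 -60.5  60. ]
pin [495.2 -58.3  60. ]
cylinder [494.4 -23.6  45. ]
rod mask [287.6, 139.9, 319.9, 199.4] 1499
dark 1077 [np.int64(287), np.int64(141), np.int64(320), np.int64(176)]
144 288 318 31 [44 39 35] [485.6  94.   48. ]
149 287 319 33 [46 42 39] [485.5  90.2  48. ]
154 287 319 33 [48 44 40] [485.5  86.4  48. ]
159 288 319 32 [49 44 40] [485.9  82.6  48. ]
164 288 320 33 [50 44 41] [486.3  78.7  48. ]
169 288 320 32 [53 47 43] [486.3  74.8  48. ]
174 290 317 28 [52 45 41] [485.9  70.9  48. ]
179 297 313 0 [135 132 130] [487.  67.  48.]
184 297 314 0 [137 134 131] [487.4  63.   48. ]
189 298 314 0 [136 133 130] [487.8  59.   48. ]
194 298 314 0 [137 134 132] [487.8  54.9  48. ]
```

```bash
python3 - <<'E'
from h import *
np.set_printoptions(precision=2,suppress=True)
c,D=pickle.load(open("pics/w10.pkl","rb"))
for t,z in(("cylinder",62),("stand",10)):
    m=vision.cut_out(t,c)
    if not m: continue
    P=m[0]["pixels"];b=m[0]["bbox"];print(t,b,m[0]["conf"])
    L=[];Rr=[]
    for y in range(int(b[1])+3,int(b[3])-2,2):
        q=np.where(P[y])[0]
        if len(q): L.append(onz((q.min(),y),c,z));Rr.append(onz((q.max(),y),c,z))
    for A in(L,Rr):
        A=np.array(A);print(A[::8,:2].tolist() if 0 else np.round(A[::7,:2],1).tolist())
        k=np.polyfit(A[:,1],A[:,0],1); e=A[:,0]-np.polyval(k,A[:,1]);g=abs(e)<1.5;k=np.polyfit(A[g,1],A[g,0],1);print("slope deg",np.degrees(np.arctan(k[0])),g.mean(),np.polyval(k,[-20,50]))
E
```

```text
cylinder [285.1, 191.7, 333.6, 306.5] 0.84
[[476.5, 57.4], [471.7, 46.5], [472.3, 35.3], [473.7, 23.8], [474.3, 12.1], [474.9, 0.1], [475.5, -12.2], [477.0, -24.8]]
slope deg -3.897489592109462 0.9636363636363636 [476.44 471.67]
[[503.3, 57.4], [505.0, 46.5], [505.9, 35.3], [506.9, 23.9], [507.1, 12.2], [508.1, 0.2], [509.1, -12.1], [510.2, -24.7]]
slope deg -4.200881053406644 1.0 [509.64 504.5 ]
stand [262.6, 173.2, 358.5, 344.4] 0.93
[[500.8, 64.6], [449.1, 51.9], [449.5, 38.9], [450.0, 25.6], [451.4, 12.1], [452.9, -1.8], [453.4, -16.0], [453.9, -30.6], [455.4, -45.6], [457.0, -60.9], [457.6, -76.6], [470.5, -92.7]]
slope deg -3.7013712762218822 0.13253012048192772 [454.51 449.98]
[[526.0, 64.6], [527.3, 52.0], [527.8, 39.0], [528.2, 25.7], [530.5, 12.2], [531.0, -1.7], [532.5, -15.9], [532.0, -30.5], [534.5, -45.4], [535.1, -60.8], [536.7, -76.5], [523.9, -92.7]]
slope deg -3.7964560683926916 0.3855421686746988 [531.85 527.21]
```

Emit:
play_rows(
  deltas=[
    {"angular": [0,0,-4],"dp": [0.02,-0.0025,0.02],"grip": 0.06},
    {"angular": [0,0,-4],"dp": [0.045,-0.005,0.04],"grip": 0.06},
    {"angular": [0,0,-4],"dp": [0.053,-0.0064,0.06],"grip": 0.06},
    {"angular": [0,0,-4],"dp": [0.053,-0.0064,0.07],"grip": 0.06},
    {"angular": [0,0,-4],"dp": [0.053,-0.0064,0.07],"grip": 0.06},
  ],
)

```text
time: 14.25
ee_pos: [484.0, 83.9, 88.7]
ee_rot: [0.682, 0.731, -0.001, -0.001]
force: [-1.2, 0.0, 0.1]
gripper_width: 59.9
grasp_force: 0.0
```

```bash
python3 m.py w11
```

```text
rod [([313.9, 267.5], 0.6)]
cylinder_mouth [([311.2, 293.4], 0.64)]
fork_hole []
pin []
cylinder [([316.4, 388.6], 0.59)]
[484.8  83.8  90.4] [ 0.2 -0.3  0.2] 59.9389635781093
rod [487.9  70.9  44. ]
cylinder_mouth [487.4  52.7  45. ]
cylinder [496.5 -23.1  45. ]
rod mask [291.5, 224.8, 331.7, 300.1] 2248
dark 1676 [np.int64(293), np.int64(227), np.int64(332), np.int64(274)]
229 298 326 29 [54 45 38] [484.7  98.   48. ]
234 293 330 37 [56 46 38] [484.6  94.7  48. ]
239 292 332 40 [60 50 43] [485.2  91.5  48. ]
244 293 332 40 [62 53 45] [485.7  88.2  48. ]
249 292 332 40 [63 53 45] [485.6  84.9  48. ]
254 292 332 38 [65 55 47] [485.9  81.6  48. ]
259 293 331 38 [67 56 48] [486.1  78.2  48. ]
264 293 331 37 [69 58 51] [486.3  74.8  48. ]
269 296 329 32 [71 60 52] [486.9  71.4  48. ]
274 302 322 5 [74 62 54] [486.8  67.9  48. ]
279 302 321 0 [144 138 134] [486.8  64.4  48. ]
284 302 321 0 [229 226 224] [487.   60.9  48. ]
289 302 322 0 [242 241 239] [487.6  57.4  48. ]
294 302 322 0 [242 241 238] [487.8  53.8  48. ]
299 307 318 0 [148 143 138] [488.4  50.2  48. ]
```

Emit:
play_rows(
  deltas=[
    {"angular": [0,0,0],"dp": [0,0,0.03],"grip": 0.06},
    {"angular": [0,0,0],"dp": [0,0,0.06],"grip": 0.06},
    {"angular": [0,0,0],"dp": [0,0,0.08],"grip": 0.06},
    {"angular": [0,0,0],"dp": [0,0,0.088],"grip": 0.06},
    {"angular": [0,0,0],"dp": [0,0,0.088],"grip": 0.05},
    {"angular": [0,0,0],"dp": [0,0,0.088],"grip": 0.04},
    {"angular": [0,0,0],"dp": [0,0,0.088],"grip": 0.034},
    {"angular": [0,0,0],"dp": [0,0,0.088],"grip": 0.03},
  ],
  newtons=30,
)

```text
time: 15.4
ee_pos: [484.8, 84.2, 2.5]
ee_rot: [0.682, 0.731, 0.001, 0.001]
force: [0.1, -0.3, -0.1]
gripper_width: 30.1
grasp_force: 0.0
```

Emit:
play_rows(
  deltas=[
    {"angular": [0,0,0],"dp": [0,0,0],"grip": 0.027},
    {"angular": [0,0,0],"dp": [0,0,0],"grip": 0.024},
    {"angular": [0,0,0],"dp": [0,0,0],"grip": 0.02},
    {"angular": [0,0,0],"dp": [0,0,0],"grip": 0.015},
    {"angular": [0,0,0],"dp": [0,0,0],"grip": 0.015},
  ],
  newtons=30,
)

```text
time: 15.9
ee_pos: [484.6, 84.2, 1.9]
ee_rot: [0.682, 0.731, 0.0, 0.0]
force: [0.3, 0.8, 3.6]
gripper_width: 25.0
grasp_force: 29.5
```

Emit:
play_rows(
  deltas=[
    {"angular": [0,0,0],"dp": [0,0,-0.0003],"grip": 0.015},
    {"angular": [0,0,0],"dp": [0.001,0,-0.0003],"grip": 0.015},
    {"angular": [0,0,0],"dp": [0.002,0,-0.0003],"grip": 0.015},
    {"angular": [0,0,0],"dp": [0.003,0,-0.0003],"grip": 0.015},
    {"angular": [0,0,0],"dp": [0.004,0,-0.0003],"grip": 0.015},
  ],
)

```text
time: 16.4
ee_pos: [483.9, 88.1, 1.9]
ee_rot: [0.682, 0.731, -0.0, -0.0]
force: [-0.1, -5.4, 2.1]
gripper_width: 24.8
grasp_force: 29.3
```

Emit:
play_rows(
  deltas=[
    {"angular": [0,0,0],"dp": [0.001,0,-0.0003],"grip": 0.015},
    {"angular": [0,0,0],"dp": [0.002,0,-0.0003],"grip": 0.015},
    {"angular": [0,0,0],"dp": [0.003,0,-0.0003],"grip": 0.015},
    {"angular": [0,0,0],"dp": [0.004,0,-0.0003],"grip": 0.015},
    {"angular": [0,0,0],"dp": [0.005,0,-0.0003],"grip": 0.015},
    {"angular": [0,0,0],"dp": [0.006,0,-0.0003],"grip": 0.015},
    {"angular": [0,0,0],"dp": [0.007,0,-0.0003],"grip": 0.015},
    {"angular": [0,0,0],"dp": [0.008,0,-0.0003],"grip": 0.015},
    {"angular": [0,0,0],"dp": [0.009,0,-0.0003],"grip": 0.015},
    {"angular": [0,0,0],"dp": [0.01,0,-0.0003],"grip": 0.015},
    {"angular": [0,0,0],"dp": [0.011,0,-0.0003],"grip": 0.015},
    {"angular": [0,0,0],"dp": [0.012,0,-0.0003],"grip": 0.015},
  ],
)

```text
time: 17.6
ee_pos: [483.2, 100.2, 2.3]
ee_rot: [0.682, 0.731, -0.0, 0.0]
force: [-0.4, -4.4, -0.1]
gripper_width: 25.0
grasp_force: 29.4
```

```bash
python3 m.py w12; python3 -c "
from h import *
c,_=pickle.load(open('pics/w12.pkl','rb'));g=c['frame'].mean(2).astype(int)
for x in (308,312,316): print(x,g[240:420:2,x].tolist())
for y in (70,60,50,40):print(y,proj([487,y,52],c),proj([487,y,62],c))"
```

```text
rod [([311.1, 343.0], 0.7)]
cylinder_mouth []
fork_hole []
pin []
cylinder []
[483.2 100.3   2.3] [ 0.6 -1.2  0.7] 24.672389623595514
rod [485.3  87.8  44. ]
rod mask [282.1, 276.5, 340.1, 407.3] 5924
dark 4430 [np.int64(280), np.int64(281), np.int64(341), np.int64(361)]
281 298 318 17 [53 47 42] [482.  117.7  48. ]
286 287 334 46 [45 40 36] [483.1 115.6  48. ]
291 283 338 56 [45 41 37] [483.2 113.5  48. ]
296 280 340 61 [45 40 37] [483.2 111.4  48. ]
301 280 341 62 [45 41 38] [483.5 109.3  48. ]
306 280 341 62 [46 43 41] [483.7 107.1  48. ]
311 280 341 62 [53 50 48] [483.8 104.9  48. ]
316 280 341 62 [45 41 39] [484.  102.7  48. ]
321 280 341 62 [46 43 40] [484.1 100.5  48. ]
326 280 340 61 [47 43 41] [484.1  98.2  48. ]
331 280 340 61 [48 44 41] [484.3  96.   48. ]
336 281 340 60 [47 43 41] [484.6  93.7  48. ]
341 281 339 59 [48 44 41] [484.6  91.4  48. ]
346 282 338 55 [50 45 42] [484.7  89.   48. ]
351 285 336 51 [49 45 42] [485.1  86.7  48. ]
356 290 330 38 [49 46 43] [485.1  84.3  48. ]
361 295 326 8 [54 51 47] [485.4  81.9  48. ]
366 295 326 0 [155 153 151] [485.6  79.5  48. ]
[... 1145 characters left out ...]
, 149, 246, 246, 246, 246, 246, 114, 49, 49, 47, 48, 50]
316 [112, 111, 111, 112, 111, 113, 113, 114, 115, 114, 113, 114, 113, 113, 112, 111, 112, 111, 111, 112, 71, 41, 40, 41, 40, 40, 39, 40, 39, 39, 38, 41, 43, 44, 45, 47, 47, 42, 42, 42, 42, 42, 42, 43, 42, 44, 42, 45, 44, 43, 44, 44, 44, 45, 45, 44, 45, 44, 45, 44, 46, 148, 148, 147, 147, 147, 147, 148, 148, 148, 148, 148, 148, 149, 148, 148, 148, 147, 199, 240, 240, 240, 240, 228, 50, 49, 48, 46, 47, 48]
70 [312.2684218  391.75490117] [312.37456252 410.04899994]
60 [310.58460294 411.28955533] [310.57409162 430.49071486]
50 [308.96770325 430.02672042] [308.85037321 450.03514009]
40 [307.41435487 448.00773017] [307.19923895 468.73254646]
```

```bash
python3 - <<'E'
from h import *
np.set_printoptions(precision=1,suppress=True)
c11,_=pickle.load(open("pics/w11.pkl","rb"));c12,_=pickle.load(open("pics/w12.pkl","rb"))
g=c11['frame'].mean(2).astype(int)
for x in(306,312,318):print(x,g[262:312,x].tolist())
print("face11",onz((312,272.5),c11,57),"face12",onz((312,361.5),c12,57))
print("mouth11 z52",[onz((312,y),c11,51)[1] for y in(296,298,300)],"topedge z62",[onz((312,y),c11,62)[1] for y in(300,304,308)])
g=c12['frame'].mean(2).astype(int)
for y in range(396,480,8):print(y,g[y,240:390:5].tolist())
s=vision.read_camera("scene")
pickle.dump((s,{}),open("pics/s12.pkl","wb"))
for t,z in(("rod",44),("cylinder_mouth",45),("cylinder",45),("pin",60),("fork_hole",60)):
    d=vision.pinpoint(t,s)
    for x in d[:1]:print(t,x["position"],x["conf"],onz(x["position"],s,z))
for t in("rod","cylinder"):
    m=vision.cut_out(t,s); 
    if m:print(t,m[0]["bbox"],m[0]["conf"],m[0]["pixels"].sum())
E
```

```text
306 [59, 59, 60, 61, 60, 60, 62, 61, 62, 62, 62, 63, 87, 122, 130, 131, 131, 132, 206, 223, 177, 153, 166, 213, 178, 212, 224, 178, 212, 225, 225, 225, 226, 225, 220, 162, 137, 136, 132, 133, 133, 130, 129, 129, 184, 239, 245, 245, 245, 245]
312 [59, 59, 59, 59, 59, 61, 61, 61, 62, 62, 62, 62, 63, 123, 138, 138, 138, 139, 139, 139, 139, 139, 162, 230, 240, 240, 240, 240, 240, 240, 240, 240, 240, 240, 181, 142, 142, 143, 137, 129, 129, 131, 131, 131, 186, 240, 246, 246, 246, 246]
318 [59, 58, 57, 59, 60, 60, 61, 60, 61, 61, 62, 62, 85, 125, 136, 136, 136, 136, 136, 136, 137, 137, 199, 215, 215, 215, 215, 215, 215, 215, 215, 215, 214, 165, 140, 138, 139, 139, 133, 131, 131, 132, 133, 132, 188, 242, 247, 247, 247, 247]
face11 [486.5  72.7  57. ] face12 [485.6  88.3  57. ]
mouth11 z52 [np.float64(53.85688605588321), np.float64(52.4309003381516), np.float64(50.99966107924823)] topedge z62 [np.float64(56.59323629351644), np.float64(53.86669724954119), np.float64(51.11985549411328)]
396 [45, 46, 46, 46, 47, 48, 64, 134, 136, 138, 137, 144, 235, 246, 150, 191, 145, 165, 136, 131, 134, 134, 6
[... 919 characters left out ...]
39, 39, 39, 38, 39, 37, 38, 38, 40, 39, 40, 39, 39, 40, 40, 40, 39, 40, 41, 39, 39, 39, 39, 39, 39, 39, 38, 39, 39, 39]
468 [38, 38, 37, 38, 39, 37, 38, 39, 38, 39, 37, 38, 39, 39, 38, 38, 40, 39, 39, 39, 39, 39, 38, 39, 38, 38, 37, 38, 37, 39]
476 [37, 39, 38, 37, 38, 35, 38, 38, 38, 38, 38, 37, 38, 39, 38, 38, 37, 38, 37, 39, 38, 39, 38, 37, 38, 37, 37, 37, 38, 37]
rod [220.0, 199.3] 0.49 [502.5 320.5  44. ]
cylinder_mouth [308.1, 230.3] 0.72 [485.5  58.4  45. ]
cylinder [337.1, 239.3] 0.71 [485.3 -15.1  45. ]
pin [356.9, 237.3] 0.58 [492.8 -58.7  60. ]
fork_hole [352.7, 240.0] 0.78 [478.5 -55.9  60. ]
rod [423.4, 259.8, 452.1, 295.8] 0.51 747
cylinder [303.0, 223.2, 364.3, 252.3] 0.85 855
```

Emit:
play_rows(
  deltas=[
    {"angular": [0,0,0],"dp": [0.001,0,0],"grip": 0.015},
    {"angular": [0,0,0],"dp": [0.002,0,0],"grip": 0.015},
    {"angular": [0,0,0],"dp": [0.003,0,0],"grip": 0.015},
    {"angular": [0,0,0],"dp": [0.004,0,0],"grip": 0.015},
    {"angular": [0,0,0],"dp": [0.005,0,0],"grip": 0.015},
    {"angular": [0,0,0],"dp": [0.006,0,0],"grip": 0.015},
    {"angular": [0,0,0],"dp": [0.007,0,0],"grip": 0.015},
    {"angular": [0,0,0],"dp": [0.008,0,0],"grip": 0.015},
    {"angular": [0,0,0],"dp": [0.009,0,0],"grip": 0.015},
    {"angular": [0,0,0],"dp": [0.01,0,0],"grip": 0.015},
    {"angular": [0,0,0],"dp": [0.01,0,0],"grip": 0.015},
  ],
)

```text
time: 19.45
ee_pos: [482.5, 110.3, 2.3]
ee_rot: [0.682, 0.731, 0.0, 0.0]
force: [0.2, -1.1, -0.1]
gripper_width: 24.5
grasp_force: 29.4
```

Emit:
play_rows(
  deltas=[
    {"angular": [0,0,0],"dp": [0,0,0],"grip": 0.03},
    {"angular": [0,0,0],"dp": [0,0,0],"grip": 0.06},
    {"angular": [0,0,0],"dp": [0,0,0],"grip": 0.06},
    {"angular": [0,0,0],"dp": [0,0,0],"grip": 0.06},
    {"angular": [0,0,0],"dp": [0,0,-0.03],"grip": 0.06},
    {"angular": [0,0,0],"dp": [0,0,-0.08],"grip": 0.06},
    {"angular": [0,0,0],"dp": [0,0,-0.12],"grip": 0.06},
    {"angular": [0,0,0],"dp": [-0.03,0,-0.12],"grip": 0.06},
    {"angular": [0,0,0],"dp": [-0.03,0,-0.12],"grip": 0.06},
    {"angular": [0,0,0],"dp": [-0.03,0,-0.12],"grip": 0.06},
    {"angular": [0,0,0],"dp": [-0.03,0,-0.12],"grip": 0.06},
  ],
)

```text
time: 20.55
ee_pos: [484.3, 80.5, 121.8]
ee_rot: [0.682, 0.731, -0.0, -0.0]
force: [-0.3, -0.1, -0.7]
gripper_width: 60.0
grasp_force: 0.0
```

```bash
python3 m.py w13|head -12; python3 - <<'E'
from h import *
np.set_printoptions(precision=1,suppress=True)
for n in("w11","w13","w10"):
    c,_=pickle.load(open(f"pics/{n}.pkl","rb"));g=c['frame'].mean(2)
    print(n)
    for y in np.arange(110,45,-1.): # sample along axis at rod/knob top
        X=485.8+(83-y)*.07
        v=[int(cv2.getRectSubPix(g.astype(np.float32),(3,1),tuple(map(float,proj([X,y,z],c)))).mean()) for z in(57,51,62)]
        print(int(y),v,end=" ")
    print()
E
```

```text
rod [([312.3, 212.3], 0.97)]
cylinder_mouth [([309.0, 262.6], 0.7)]
fork_hole [([314.0, 407.3], 0.84)]
pin [([310.7, 404.2], 0.43)]
cylinder []
[484.5  80.5 122. ] [-1.  -0.3 -0. ] 59.63991644012956
rod [485.3  96.7  44. ]
cylinder_mouth [485.5  58.4  45. ]
fork_hole [497.7 -59.9  60. ]
pin [494.8 -57.   60. ]
rod mask [294.5, 173.4, 326.8, 271.0] 2470
dark 1378 [np.int64(293), np.int64(176), np.int64(329), np.int64(216)]
w11
110 [99, 99, 100] 109 [100, 99, 99] 108 [99, 99, 100] 107 [100, 100, 100] 106 [101, 100, 100] 105 [100, 101, 101] 104 [100, 100, 96] 103 [101, 100, 57] 102 [73, 101, 45] 101 [45, 95, 44] 100 [44, 57, 45] 99 [45, 45, 46] 98 [46, 44, 47] 97 [46, 45, 49] 96 [48, 46, 50] 95 [49, 47, 54] 94 [52, 48, 54] 93 [56, 50, 52] 92 [52, 52, 52] 91 [52, 56, 53] 90 [52, 52, 53] 89 [53, 52, 54] 88 [53, 52, 54] 87 [54, 53, 55] 86 [54, 53, 55] 85 [55, 54, 56] 84 [55, 54, 57] 83 [56, 55, 57] 82 [57, 55, 58] 81 [57, 56, 59] 80 [58, 57, 59] 79 [59, 57, 60] 78 [59, 58, 61] 77 [60, 58, 60] 76 [61, 59, 62] 75 [60, 59, 62] 74 [62, 60, 63] 73 [62, 61, 127] 72 [63, 62, 137] 71 [124, 62, 138
[... 2113 characters left out ...]
4] 84 [44, 44, 44] 83 [44, 44, 44] 82 [44, 44, 44] 81 [44, 44, 45] 80 [45, 45, 45] 79 [45, 45, 45] 78 [45, 45, 46] 77 [46, 46, 46] 76 [46, 46, 46] 75 [46, 46, 46] 74 [47, 46, 47] 73 [46, 47, 46] 72 [45, 46, 46] 71 [55, 46, 80] 70 [101, 64, 124] 69 [130, 114, 131] 68 [131, 131, 131] 67 [131, 131, 132] 66 [132, 132, 132] 65 [132, 132, 132] 64 [132, 132, 132] 63 [132, 132, 132] 62 [132, 132, 133] 61 [132, 132, 133] 60 [133, 132, 133] 59 [133, 133, 133] 58 [133, 133, 133] 57 [133, 133, 133] 56 [133, 133, 134] 55 [134, 133, 134] 54 [134, 134, 131] 53 [131, 134, 123] 52 [123, 132, 138] 51 [139, 124, 147] 50 [147, 135, 147] 49 [147, 147, 148] 48 [148, 147, 147] 47 [147, 148, 148] 46 [148, 148, 148]
```

Emit:
play_rows(
  deltas=[
    {"angular": [0,0,0],"dp": [0.03,0,0.0],"grip": 0.06},
    {"angular": [0,0,0],"dp": [0.03,0,0.04],"grip": 0.06},
    {"angular": [0,0,0],"dp": [0.03,0,0.08],"grip": 0.06},
    {"angular": [0,0,0],"dp": [0.03,0,0.105],"grip": 0.06},
    {"angular": [0,0,0],"dp": [0.03,0,0.12],"grip": 0.05},
    {"angular": [0,0,0],"dp": [0.03,0,0.12],"grip": 0.04},
    {"angular": [0,0,0],"dp": [0.03,0,0.12],"grip": 0.03},
    {"angular": [0,0,0],"dp": [0.03,0,0.12],"grip": 0.026},
    {"angular": [0,0,0],"dp": [0.03,0,0.12],"grip": 0.022},
    {"angular": [0,0,0],"dp": [0.03,0,0.12],"grip": 0.015},
    {"angular": [0,0,0],"dp": [0.03,0,0.12],"grip": 0.015},
  ],
  newtons=30,
)

```text
time: 22.0
ee_pos: [482.8, 110.2, 2.8]
ee_rot: [0.682, 0.731, 0.0, 0.0]
force: [0.1, 1.0, 0.6]
gripper_width: 24.8
grasp_force: 29.5
```

Emit:
play_rows(
  deltas=[
    {"angular": [0,0,0],"dp": [0.0005,0,0],"grip": 0.015},
    {"angular": [0,0,0],"dp": [0.001,0,0],"grip": 0.015},
    {"angular": [0,0,0],"dp": [0.0015,0,0],"grip": 0.015},
    {"angular": [0,0,0],"dp": [0.002,0,0],"grip": 0.015},
    {"angular": [0,0,0],"dp": [0.0025,0,0],"grip": 0.015},
    {"angular": [0,0,0],"dp": [0.003,0,0],"grip": 0.015},
    {"angular": [0,0,0],"dp": [0.0035,0,0],"grip": 0.015},
    {"angular": [0,0,0],"dp": [0.004,0,0],"grip": 0.015},
    {"angular": [0,0,0],"dp": [0.0043,0,0],"grip": 0.015},
    {"angular": [0,0,0],"dp": [0.0043,0,0],"grip": 0.015},
    {"angular": [0,0,0],"dp": [0.0043,0,0],"grip": 0.015},
    {"angular": [0,0,0],"dp": [0.0043,0,0],"grip": 0.015},
  ],
)

```text
time: 23.2
ee_pos: [482.3, 114.2, 2.3]
ee_rot: [0.682, 0.731, -0.0, 0.0]
force: [0.4, -5.4, 1.1]
gripper_width: 24.2
grasp_force: 29.5
```

```bash
python3 - <<'E'
from h import *
c=vision.read_camera("wrist");g=c['frame'].mean(2).astype(np.float32)
print([(y,[int(cv2.getRectSubPix(g,(3,1),tuple(map(float,proj([485.8+(83-y)*.07,y,z],c)))).mean()) for z in(57,)]) for y in np.arange(106,94,-1.)])
s=r.observe();print(s["time"],s["ee_pos"],s["force"],s["gripper_width"],s["grasp_force"])
E
```

```text
[(np.float64(106.0), [45]), (np.float64(105.0), [46]), (np.float64(104.0), [45]), (np.float64(103.0), [92]), (np.float64(102.0), [150]), (np.float64(101.0), [150]), (np.float64(100.0), [150]), (np.float64(99.0), [150]), (np.float64(98.0), [150]), (np.float64(97.0), [150]), (np.float64(96.0), [150]), (np.float64(95.0), [150])]
23.25 [482.30077618 114.21339092   2.2775875 ] [ 0.82047568 -6.34583009  0.98609892] 24.858497409315987 29.50704877730459
```

```bash
python3 -c "
from plant import r
print(r.hand_in())"
```

```text
the job is handed in; nothing more can be done
None
```

I handed the job in with the pin seated in the fork and released, and the knob still gripped and held still; I measured about 45 mm of bare rod. To measure it, I released the knob partway through the pull, then regripped it for the last 4 mm.

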